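# Lift, index and hold the ball dish

### The arm

A 6-joint arm with a two-finger parallel gripper is mounted at the origin on the work surface. World frame = base frame: x ahead of the robot, y to its left, z up, the work surface at z = 0. Lengths are in m, angles in degrees, forces in N, time in s.
With the tool pointing down it reaches from about 0.3 to 0.85 m from the base axis. Payload 5.4 kg.
Tool frame: the origin (TCP) lies midway between the tips of the shut fingers; the grasp point (between the pads) lies 19 mm behind it; z points along the fingers, y is the line along which they close (so a half turn about z gives the same grasp; the last joint's range is limited). The gripper opens to 85 mm and grips with 20 to 120 N. Pads are 22 mm wide; open, the fingers measure 114 mm over their backs; the gripper's body (76 mm by 85 mm) begins 54 mm behind the grasp point. The pads swing forward as they close: fully open they stand 13 mm farther back than shut.
Start: joints at [-86.236, 9.076, 91.501, -0, 79.423, -12.038], TCP at [0.157, -0.553, 0.231] pointing down, gripper open.
Joint ranges: [-166.64, 166.64], [-54.1, 131.32], [10.49, 154.53], [-73.88, 253.88], [9.74, 151.15], [-171.62, 171.62]. Speed limits (degrees/s): [147.25, 147.25, 180, 180, 180, 180].

### API

Orientations are given as a 3x3 rotation matrix whose columns are the frame's x, y, z axes.
In Python, from rig import * gives the robot as it stands. Calls block until the motion is done:
- reach(position, orientation): joint-space move of the TCP to a pose.
- move_linear(position, frame=None, vel=0.15, threshold=None): straight line of the TCP; frame=None keeps the orientation; vel is the mean speed in m/s. With threshold (N) it stops when the force on the tool has changed by that much, and returns True; else False.
- set_joints(angles): joint-space move.
- command_gripper(opening, grasp_force=None): finger opening in m; grasp_force is the grip in N (None keeps the last); returns when the fingers have stopped.
- sleep(seconds).
- inverse_kinematics(position, orientation): joint angles nearest the present ones, or None.
- observe(): the state.
- grab_frame(name): name is "scene" or "top" or "wrist"; returns a dict with "pixels" (480x640x3 uint8, red, green, blue), "intrinsics" (3x3 intrinsics, pixels), "rvec" (rotation vector, rad) and "tvec" (3), from world to camera coordinates, as OpenCV has them. Camera axes: x right, y down, z forward; pixel columns grow to the right and rows downward; lengths in m; the calibration is good to about 2 mm. A picture is of the moment at which its call begins. There is no depth.
A pose or a line that the arm cannot do raises MotionError and nothing moves.
- hand_in(): hands the job in; it is judged then, once.
The state is a dict: "clock": time; "q": joint angles; "joint_velocities": joint speeds; "joint_torque": joint torques, N m; "position": TCP position; "orientation": TCP orientation; "contact_force": force on the tool from outside, world axes, zero at the start; "torque": the same for the moment, N m; "gripper_width": finger opening in m; "finger_force": force on a finger pad.
Only numpy, scipy, OpenCV 4.12 (cv2) and the standard library are available. Lean on these libraries where they do the work, as an engineer would, in place of code of your own. Each camera call takes 0.05 s, during which the arm holds its last target. There are 200 camera calls.

### The job

Turn the brass hex nut anticlockwise to swing its steel clamp finger right off the dish, then lift the dish by its handle straight up out of its socket, and only then give it a quarter turn anticlockwise (seen from above) so that its red spot stands above the blue line on the cradle. Keep the dish level with the loose wooden ball resting in its middle throughout, without touching the ball or disturbing the other things on the bench. Finish while still holding the dish level and still, centred about 10 cm above its seat, so that I can sweep the shavings out from under it.

Things in the scene. Friction and masses are not known exactly. Their poses are not given: they have to be found in the camera images.
- cradle: Fixed plywood board, 220 (x) by 190 (y) by 22 mm, with a square socket 64 mm wide, 10 mm deep in its top (floor 12 mm above the bench). A tongue 60 mm wide reaches to x = 140 mm; a lug 90 mm wide reaches to y = 160 mm and carries the nut at x = 0, y = 125 mm. Origin: underside of the board, below the socket's centre. The dish starts in the socket, axes parallel to the cradle's.
- cradle_mark (a point): Middle of the blue index line, 46 by 12 mm, running outward on top of the cradle, 114 mm from the socket's centre along the cradle's +x.
- nut_grip (a point): Brass hexagon nut, captive on the post, 36 mm across flats, 35 mm tall; this point is on its axis at mid height, 103 mm above the bench. The point turns with the nut: two opposite flats face its own +x and -x, the others 60 degrees to either side. Axis z up. The steel clamp finger (62 mm long, 16 mm wide, 8 mm thick, top 65 mm above the bench) turns with the nut and points along this point's -y. Between finger and hexagon is a round collar 29 mm in diameter and 20 mm tall.
- nut (a joint): Angle of the nut and its finger, rad: 0 = finger points at the middle of the dish, 3 mm above its rim, and stops it from being lifted; grows anticlockwise seen from above, up to the stop at 1.75. The finger is wholly off the dish above 0.75; turn it to about 1.3 (stiff, about 0.12 N m, stays where left). It starts between 0 and 0.25.
- dish: Loose round turned wooden dish, 164 mm across, rim top 42 mm above the origin, about 0.3 to 0.5 kg; square foot 60 mm wide, 17 mm tall, standing in the cradle's socket (2 mm of play each side), so it cannot be turned before it is lifted by 10 mm. Its floor is gently dished: 22 mm above the origin in the middle, sloping up at 6 degrees to a radius of 40 mm and then at 20 degrees. Origin: centre of the foot's underside, z up, x along the handle.
- dish_grip (a point): Middle of the dish's dark steel handle: a straight square bar 16 by 16 mm, 162 mm long along the dish's x, level, centred above the dish at 122 mm above the dish's origin, carried by an upright leg at each end. The dish balances when gripped here.
- dish_spot (a point): Red spot, 14 mm, on the dish's rim, 78 mm from its centre along the dish's -y (so it starts on the side away from the nut).
- dish_centre (a point): Point on the dish's axis 40 mm above its origin: where the ball's centre is when it lies in the middle of the level dish.
- ball_center (a point): Centre of the loose pale wooden ball, 36 mm in diameter, about 22 g, which rolls freely in the dish; it starts in the middle.
- mallet: Bystander: wooden mallet 300 mm long lying on the bench to the robot's left; leave it alone.
- wax: Bystander: green wax tin 76 mm in diameter, 60 mm tall, to the robot's right; leave it alone.
- offcut: Bystander: pale wooden offcut 110 by 50 by 40 mm, to the robot's right; leave it alone.
Not all that is in view belongs to the job. Of the things like the part that bears ball_center, leave any that is pink or turquoise; of the rest the smaller one is meant.

How it is judged:
By the outcome, as a careful person would: the job done as asked, in the order asked, and still so for the second after the job is handed in, while the arm keeps its last pose, push and grip.
It also fails if it takes over 48 s, if anything falls off the work surface, if the arm or the gripper's body presses on something with over 40 N, if the wrist force passes 120 N, or if a joint passes its speed limit or range.

## Working session

There is one attempt and no reset: what is moved stays moved. The work goes in short steps, each a Python script; the robot and the scene stay as the last script left them, time stands still between calls to the robot, and variables do not carry over. Pictures are saved under pics/ and viewed, at most 10 in all, crops included, and the job is handed in when it is done.

```bash
ls; mkdir -p pics
python3 - <<'E'
from rig import *
import cv2, json
for n in ("scene","top"):
    f=grab_frame(n); cv2.imwrite(f"pics/{n}0.png",f["pixels"][:,:,::-1])
    print(n,f["intrinsics"],f["rvec"],f["tvec"])
s=observe(); print(s["clock"],s["orientation"])
E
```

```text
pics
scene [[460.10139722   0.         322.86978386]
 [  0.         460.10139722 243.43285293]
 [  0.           0.           1.        ]] [ 2.14644068  0.62388663 -0.33331217] [-0.44210169 -0.10130606  1.3384984 ]
top [[494.53379612   0.         322.88160946]
 [  0.         494.53379612 232.09805183]
 [  0.           0.           1.        ]] [ 2.15790972 -2.16075079  0.13065657] [-0.02222295  0.59031108  1.3922534 ]
0.1 [[ 9.62203465e-01  2.72331552e-01 -1.35777443e-04]
 [ 2.72331380e-01 -9.62202006e-01  1.70847540e-03]
 [ 3.34626429e-04 -1.68087741e-03 -9.99998531e-01]]
```

View pics/scene0.png

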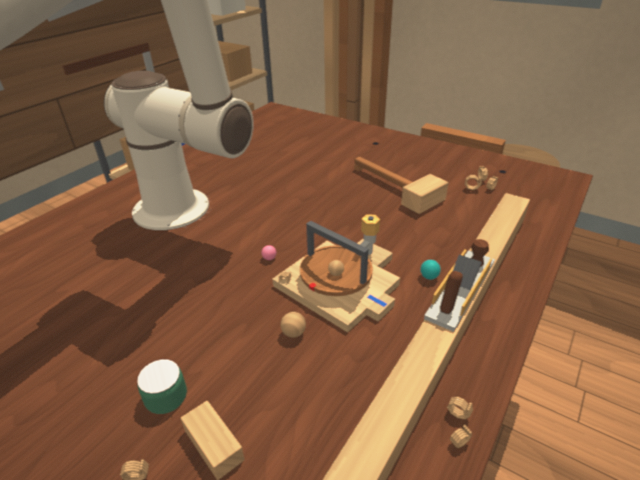

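View pics/top0.png

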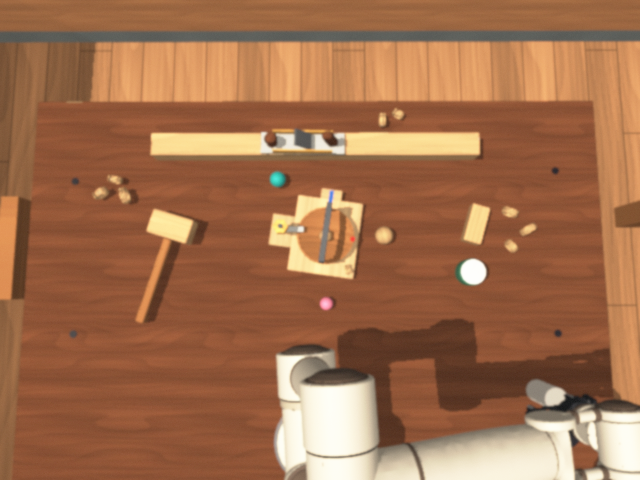

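The scene picture shows the ball in the dish at (336,268), a larger plain ball on the bench at (292,324), a pink one at (269,253) and a turquoise one at (430,269). The ball meant is the plain, smaller one in the dish. In the top picture the dish is at about (326,236), the nut at (281,228) and the blue line at (331,197). I'll confirm in an enlarged crop.

Run:
```python
import cv2
i=cv2.imread("pics/top0.png")[175:295,255:415]
cv2.imwrite("pics/topc.png",cv2.resize(i,None,fx=5,fy=5,interpolation=cv2.INTER_CUBIC))
i=cv2.imread("pics/scene0.png")[205:355,250:450]
cv2.imwrite("pics/scenec.png",cv2.resize(i,None,fx=4,fy=4,interpolation=cv2.INTER_CUBIC))
```

```text
(no output)
```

View pics/topc.png

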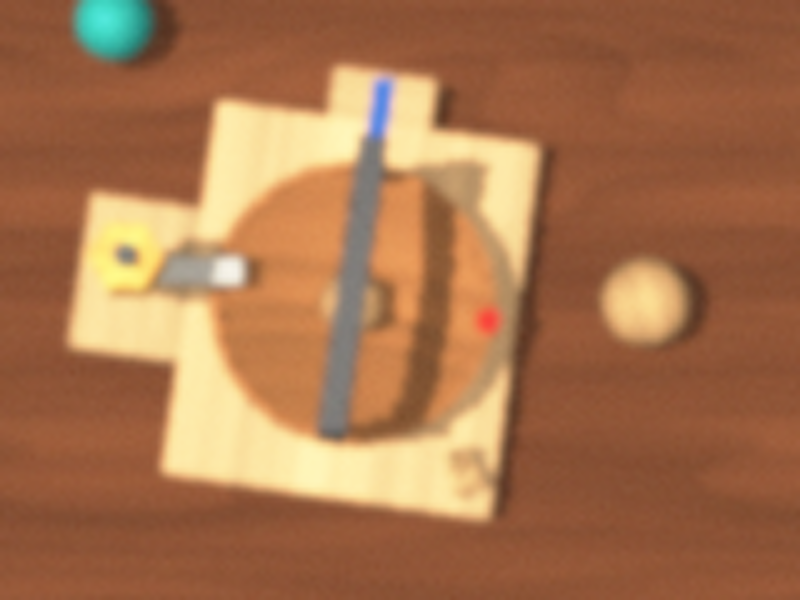

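View pics/scenec.png

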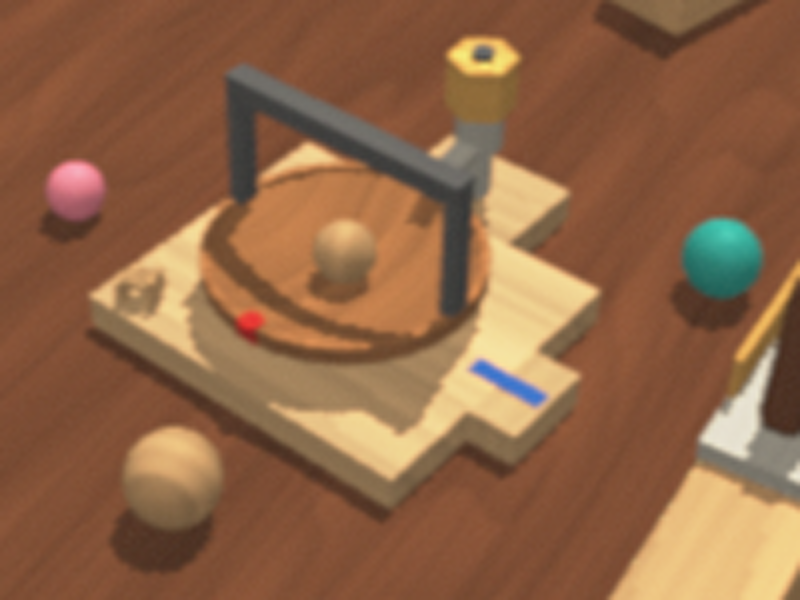

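The crops confirm it: the plain ball in the dish is smaller than the plain one on the bench. Next I'll fit the cradle pose and nut angle to the pixels I read.

```bash
cat > h.py <<'E'
import numpy as np, cv2, pickle
from scipy.optimize import least_squares
def model(p):
    x,y,yaw=p
    c,s=np.cos(yaw),np.sin(yaw)
    return lambda P: np.array([x+c*P[0]-s*P[1], y+s*P[0]+c*P[1], P[2]])
def proj(f,P): return cv2.projectPoints(np.float64([P]),f["rvec"],f["tvec"],f["intrinsics"],None)[0].ravel()
def Rz(yaw): # tool down, tool y (closing) at angle yaw from world x
    y=np.array([np.cos(yaw),np.sin(yaw),0]); z=np.array([0,0,-1.]); return np.column_stack([np.cross(y,z),y,z])
E
python3 - <<'E'
from rig import *
from h import *
F={n:grab_frame(n) for n in("top","scene")}
t=lambda u,v:np.array([255+(u+.5)/5-.5,175+(v+.5)/5-.5])
s=lambda u,v:np.array([250+(u+.5)/4-.5,205+(v+.5)/4-.5])
m=1e-3
O=[("top",t(215,100),(110,95,22)),("top",t(543,147),(110,-95,22)),("top",t(492,520),(-110,-95,22)),("top",t(163,473),(-110,95,22)),
("top",t(92,192),(45,160,22)),("top",t(67,348),(-45,160,22)),("top",t(332,65),(140,30,22)),("top",t(438,78),(140,-30,22)),
("top",t(127,255),(0,125,120.5)),("top",t(487,321),(0,-78,54)),("top",t(372,137),(81,0,142)),("top",t(333,437),(-81,0,142)),
("scene",s(508,383),(114,0,22)),("scene",s(484,54),(0,125,120.5)),("scene",s(250,322),(0,-78,54)),("scene",s(600,293),(110,95,22)),("scene",s(92,297),(-110,-95,22))]
def res(p,w=1):
    M=model(p); return np.concatenate([proj(F[n],M(np.array(P)*m))-u for n,u,P in O])
r=least_squares(res,[.5,0,0],loss="soft_l1")
print(r.x,np.degrees(r.x[2])); print(np.round(res(r.x).reshape(-1,2),1).tolist())
M=model(r.x)
# nut finger: tip in top
def rf(a,L): return M(np.array([L*np.sin(a),125-L*np.cos(a),65])*m)
q=least_squares(lambda v:proj(F["top"],rf(v[0],v[1]))-t(249,271),[.1,62]);print("finger",q.x)
print("nut",M(np.array([0,125,103])*m),"dish",M((0,0,0)))
np.save("pose.npy",np.r_[r.x,q.x[0]])
E
```

```text
[ 0.58024543 -0.02910182 -0.14112735] -8.0860015284577
[[0.6, 0.2], [-1.0, -0.3], [-0.7, -0.4], [-0.1, -0.2], [0.0, 0.4], [0.3, -0.5], [0.5, 0.3], [-0.5, 0.5], [-0.4, 0.0], [0.2, -0.2], [0.4, -0.5], [-0.3, -0.9], [-0.2, 0.1], [-0.5, 0.4], [0.2, 0.1], [-0.2, -0.6], [-0.7, -0.2]]
finger [ 0.11611285 65.37804292]
nut [0.59782784 0.09465544 0.103     ] dish [ 0.58024543 -0.02910182  0.        ]
```

Run:
```python
from rig import *
from h import *
x,y,yaw,a=np.load("pose.npy"); M=model((x,y,yaw)); N=M((0,.125,0)); D=M((0,0,0))
for k in range(-3,3):
    y0=yaw+a+k*np.pi/3
    A=[inverse_kinematics([N[0],N[1],.088],Rz(y0+d)) for d in(0,.6,1.2)]
    print("nut",k,round(y0,2),[None if q is None else np.round(q).tolist() for q in A])
for k in(-1,1):
    y0=yaw+k*np.pi/2
    A=[inverse_kinematics([D[0],D[1],.115+h],Rz(y0+d)) for h,d in((0,0),(.1,0),(.1,.8),(.1,1.571))]
    print("dish",k,[None if q is None else np.round(q).tolist() for q in A])
```

```text
nut -3 -3.17 [None, [-2.0, 22.0, 93.0, -0.0, 65.0, 145.0], [-2.0, 22.0, 93.0, -0.0, 65.0, 110.0]]
nut -2 -2.12 [[-2.0, 22.0, 93.0, -0.0, 65.0, 119.0], [-2.0, 22.0, 93.0, -0.0, 65.0, 85.0], [-2.0, 22.0, 93.0, -0.0, 65.0, 50.0]]
nut -1 -1.07 [[-2.0, 22.0, 93.0, -0.0, 65.0, 59.0], [-2.0, 22.0, 93.0, -0.0, 65.0, 25.0], [-2.0, 22.0, 93.0, -0.0, 65.0, -10.0]]
nut 0 -0.03 [[-2.0, 22.0, 93.0, -0.0, 65.0, -1.0], [-2.0, 22.0, 93.0, -0.0, 65.0, -35.0], [-2.0, 22.0, 93.0, -0.0, 65.0, -70.0]]
nut 1 1.02 [[-2.0, 22.0, 93.0, -0.0, 65.0, -61.0], [-2.0, 22.0, 93.0, -0.0, 65.0, -95.0], [-2.0, 22.0, 93.0, -0.0, 65.0, -130.0]]
nut 2 2.07 [[-2.0, 22.0, 93.0, -0.0, 65.0, -121.0], [-2.0, 22.0, 93.0, -0.0, 65.0, -155.0], [-2.0, 22.0, 93.0, -0.0, 65.0, 170.0]]
dish -1 [[-15.0, 17.0, 97.0, -0.0, 67.0, 83.0], [-15.0, 11.0, 92.0, -0.0, 78.0, 83.0], [-15.0, 11.0, 92.0, -0.0, 78.0, 37.0], [-15.0, 11.0, 92.0, -0.0, 78.0, -7.0]]
dish 1 [[-15.0, 17.0, 97.0, -0.0, 67.0, -97.0], [-15.0, 11.0, 92.0, -0.0, 78.0, -97.0], [-15.0, 11.0, 92.0, -0.0, 78.0, -143.0], None]
```

Run:
```python
from rig import *
from h import *
x,y,yaw,a=np.load("pose.npy"); M=model((x,y,yaw)); N=M((0,.125,0))
reach([N[0],N[1],.23],Rz(yaw+a))
f=grab_frame("wrist"); cv2.imwrite("pics/w1.png",f["pixels"][:,:,::-1]); pickle.dump(f,open("w1.pkl","wb"))
# predictions
for z in(.1205,): print("nut top",proj(f,M((0,.125,z))))
for P in((81e-3,0,.142),(-81e-3,0,.142),(0,0,.142)): print(proj(f,M(P)))
print("fingertip",proj(f,M((.062*np.sin(a),.125-.062*np.cos(a),.065))))
print("hexang",[proj(f,N+[.0208*np.cos(t),.0208*np.sin(t),.1205]).round().tolist() for t in yaw+a+np.pi/6+np.arange(6)*np.pi/3])
print(observe()["clock"],observe()["position"])
```

```text
nut top [325.33155667 227.65194267]
[406.47492747 391.34944869]
[206.59237791 372.93882615]
[307.61924376 382.24412818]
fingertip [325.32075675 271.2763663 ]
hexang [[350.0, 214.0], [325.0, 201.0], [301.0, 214.0], [302.0, 241.0], [325.0, 253.0], [349.0, 241.0]]
3.0167 [0.59795367 0.09384627 0.23000199]
```

View pics/w1.png

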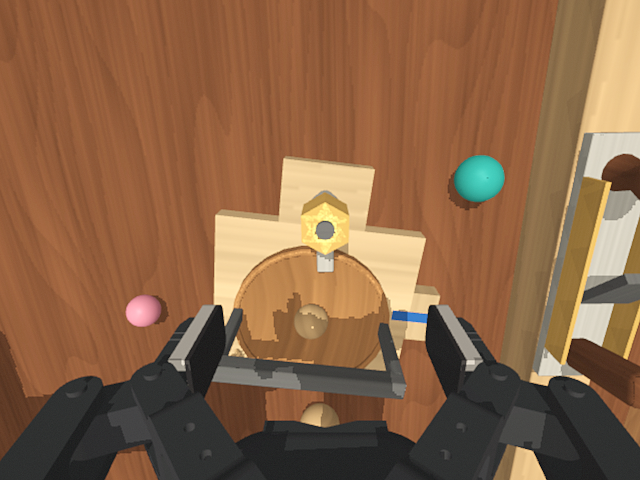

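The wrist picture shows the nut at (325,230) against the predicted (325,228). The finger tip at (325,271) and the handle ends match too. Ready to grip the nut and turn it.

Run:
```python
from rig import *
from h import *
x,y,yaw,a=np.load("pose.npy"); M=model((x,y,yaw)); N=M((0,.125,0))
hit=move_linear([N[0],N[1],.085],Rz(yaw+a),vel=.12,threshold=15); s=observe(); print(hit,s["position"],s["contact_force"])
command_gripper(.03,70); s=observe(); print(s["gripper_width"],s["finger_force"],s["contact_force"],s["position"])
if not hit and .03<s["gripper_width"]<.042:
    for d in(.3,.6,.9,1.22):
        p=observe()["position"]
        reach([N[0],N[1],.085],Rz(yaw+a+d)); s=observe(); print(d,s["q"][5],s["contact_force"],s["torque"],s["gripper_width"])
    command_gripper(.085)
    move_linear([N[0],N[1],.235],vel=.15)
    f=grab_frame("wrist"); cv2.imwrite("pics/w2.png",f["pixels"][:,:,::-1])
print(observe()["clock"])
```

```text
False [0.59862763 0.09463681 0.08604624] [-0.48325757 -0.4953739  -1.06396873]
0.03501450629558219 71.54428691603243 [-2.89432629 -0.64587704  4.32172483] [0.59771837 0.09466242 0.08546351]
0.3 -18.089806503126397 [-3.15772207 -0.81987246  5.06217426] [-0.03336426  0.43880069  0.14583511] 0.03514520717561586
0.6 -35.277477954044194 [-3.70009335  0.21800546  4.88105419] [0.01503697 0.45429846 0.13647546] 0.03516334123004622
0.9 -52.357110416452706 [-2.76017041  0.1293996   5.5078375 ] [0.02495978 0.46289527 0.11085162] 0.035032884815232576
1.22 -70.69000448733335 [-2.7067992   0.80276482  4.55135498] [0.08296343 0.43336843 0.13332746] 0.035065334902590096
8.2167
```

Run:
```python
from rig import *
from h import *
x,y,yaw,a=np.load("pose.npy"); M=model((x,y,yaw)); D=M((0,0,0))
reach([D[0],D[1],.25],Rz(yaw-np.pi/2))
f=grab_frame("wrist"); cv2.imwrite("pics/w3.png",f["pixels"][:,:,::-1]); pickle.dump(f,open("w3.pkl","wb"))
for n,P in dict(hend1=(.081,0,.142),hend2=(-.081,0,.142),spot=(0,-.078,.054),ball=(0,0,.052),nut=(0,.125,.1205),tip=(.062*np.sin(1.3),.125-.062*np.cos(1.3),.065),mark=(.114,0,.022)).items(): print(n,proj(f,M(P)).round(1))
print(observe()["clock"],observe()["position"],D)
```

```text
hend1 [323.5 116.2]
hend2 [323.8 324.1]
spot [403.5 202.1]
ball [324.  201.6]
nut [168.2 222.1]
tip [202.9 140. ]
mark [324.   78.4]
10.5583 [ 0.58023224 -0.02897269  0.24993368] [ 0.58024543 -0.02910182  0.        ]
```

View pics/w3.png

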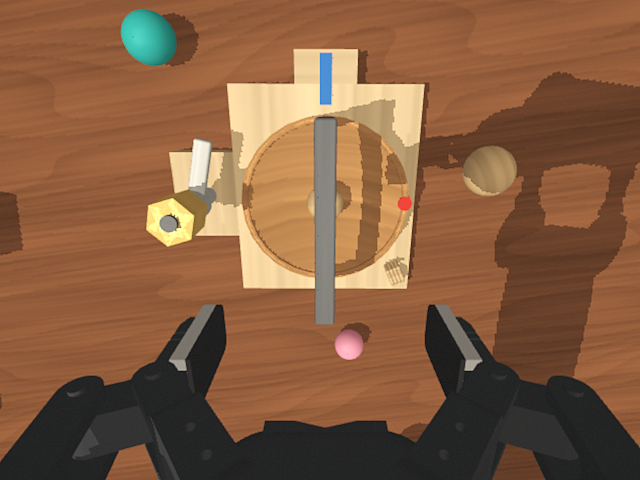

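The finger is off the dish: its tip is at (202,140), about 1.3 rad as intended. The bar is parallel to the image columns at u≈325, about 1 mm toward cradle -y from my estimate, and the ball is in the middle. Next: grip the handle, then lift.

Run:
```python
from rig import *
from h import *
x,y,yaw,a=np.load("pose.npy"); M=model((x,y,yaw)); D=M((0,-.0009,0)); R=Rz(yaw-np.pi/2)
hit=move_linear([D[0],D[1],.115],R,vel=.1,threshold=10); s=observe(); print(hit,s["position"],s["contact_force"])
if not hit:
    command_gripper(.03); command_gripper(.010,30); s=observe(); print(s["gripper_width"],s["finger_force"],s["contact_force"],s["position"])
    command_gripper(.010,80); s=observe(); print(s["gripper_width"],s["finger_force"],s["contact_force"])
    sleep(.4)
    if .013<s["gripper_width"]<.019:
        p0=s["position"]
        move_linear([D[0],D[1],.145],R,vel=.03); s=observe(); print(s["position"],s["contact_force"],s["torque"])
        f=grab_frame("scene"); cv2.imwrite("pics/s2.png",cv2.resize(f["pixels"][150:350,230:450,::-1],None,fx=3,fy=3,interpolation=cv2.INTER_CUBIC))
print(observe()["clock"])
```

```text
False [ 0.58075193 -0.03014515  0.11588094] [-0.59812295  1.11034489 -0.86568067]
0.01532965922074487 30.349783301353455 [ 0.39159728  0.34358575 -0.41438839] [ 0.58016674 -0.02987504  0.11494981]
0.014851209592119231 78.40904116630554 [0.70194381 0.52810613 0.20151674]
[ 0.57990693 -0.02992922  0.144685  ] [-0.38367085  0.04285785 -4.89446144] [ 0.03205888 -0.0308931   0.01274509]
14.7167
```

View pics/s2.png

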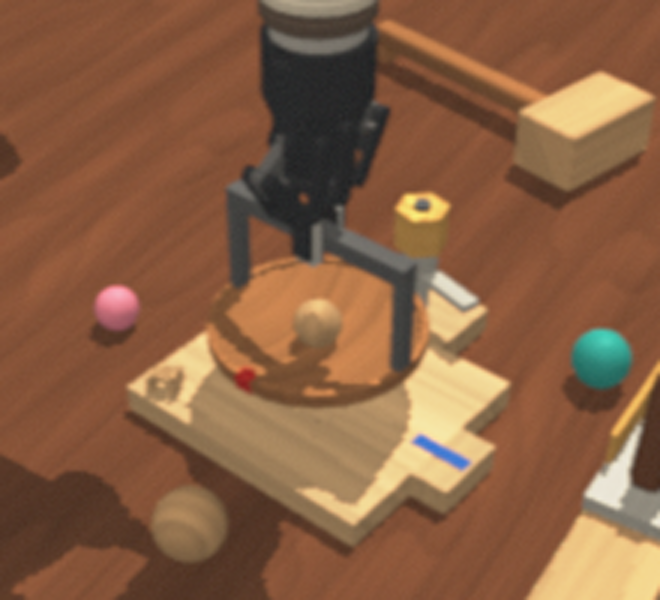

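The picture shows the dish clear of the socket and level, with the ball in the middle at (318,322). I'll lift the rest of the way, then turn.

Run:
```python
from rig import *
from h import *
x,y,yaw,a=np.load("pose.npy"); M=model((x,y,yaw)); D=M((0,-.0009,0))
move_linear([D[0],D[1],.2153],Rz(yaw-np.pi/2),vel=.05); sleep(.3)
for d in (30,60,90):
    reach([D[0],D[1],.2153],Rz(yaw-np.pi/2+np.radians(d)))
sleep(1); s=observe(); print(s["clock"],s["position"],s["orientation"][:,1],s["orientation"][:,2],s["contact_force"],s["torque"],s["gripper_width"])
out=[]
for n,c in(("scene",(120,340,210,450)),("top",(175,295,240,410))):
    f=grab_frame(n); i=f["pixels"][c[0]:c[1],c[2]:c[3],::-1]; out.append(cv2.resize(i,(400,int(400*i.shape[0]/i.shape[1])),interpolation=cv2.INTER_CUBIC))
    for P in((.078,0,.154),(0,0,.152),(0,.081,.242)): print(n,(proj(f,M(np.array(P)))-[c[2],c[0]])*400/i.shape[1])
h=max(o.shape[0] for o in out); out=[np.pad(o,((0,h-o.shape[0]),(0,0),(0,0))) for o in out]
cv2.imwrite("pics/f.png",np.hstack(out))
```

```text
19.275 [ 0.58012326 -0.03000236  0.21531797] [ 9.90053575e-01 -1.40690861e-01  2.61995447e-05] [ 2.36743097e-05 -1.96225240e-05 -1.00000000e+00] [-0.5218707   0.49326364 -4.20309358] [-0.02888992 -0.01386265 -0.00698418] 0.014620696198386952
scene [258.95094239 208.37135078]
scene [209.36693992 185.8777561 ]
scene [250.50186092  98.90759829]
top [210.02598444  62.89678771]
top [200.4636087  130.76052184]
top [124.56842507 109.54163949]
```

View pics/f.png

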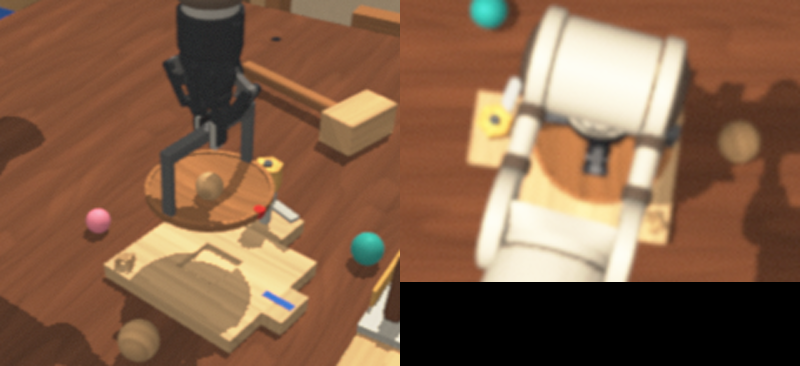

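The red spot at (259,209) is where it should be, predicted at (259,208). The ball at (209,186) is in the middle, and the dish is level and still. Handing in.

```bash
python3 -c "
from rig import *
print(hand_in())"
```

```text
the job is handed in; nothing more can be done
None
```

The job is handed in: the clamp finger is swung off, and the arm holds the dish level about 10 cm above its seat, red spot above the blue line and ball in the middle, at about 19 s on the robot's clock.

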